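Vent the filtration vacuum: slide the safety catch, press the release button

TASK

Vent the vacuum line of the filtration bench: on the longer grey box, slide the steel safety catch fully aside by its upright tab, then press down firmly the round release button it uncovered and let it spring back, leaving the catch open. Do not press the bare pump-start button on the smaller square box, and do not shift the glass beaker.

Things in the scene. Friction and masses are not known exactly. Their poses are not given: they have to be found in the camera images.
- catch_tab (a point): Centre (81 mm above bench) of the catch's upright steel tab: 36 (x) by 10 (y) mm, 67 to 95 mm above bench. It stands on a 64 x 46 x 4 mm steel plate between two rails 69 mm high. Axes: z up, y along the box. Catch slides 60 mm towards its +y, to the gauge end; tab is 10 to 16 mm beyond the button's centre at the start, 70 mm fully open. Needs about 1.5 N and stays where left.
- vent_button_top (a point): Centre of the top of the release button, under the catch at the start; axes as the tab's. Round, white, 32 mm wide, top 60 mm above bench; goes down 6 mm on a spring (5 N fully down), springs back; this point moves with it. Between rails 66 mm apart, on the fixed grey vent box, 90 x 170 x 50 mm high, with a small round gauge let into the top at the +y end.
- start_button_top (a point): Centre of the top of the pump-start button, to be left alone: the same round white 32 mm button, top 60 mm above bench, but bare, without any catch, in the middle of a fixed grey square box 90 x 90 x 50 mm high.
- beaker_mid (a point): Centre, half-way up, of the loose glass beaker, 68 mm in diameter and 92 mm tall, standing on the bench to one side of the boxes; to be left where it stands.

How it is judged:
By the outcome, as a careful person would: the job done as asked, in the order asked, and still so for the second after the job is handed in, with the robot touching nothing.
It also fails if it takes over 40 s, if anything falls off the work surface, if the arm or the gripper's body presses on something with over 40 N, if the wrist force passes 120 N, or if a joint passes its speed limit or range.

ROBOT

A 6-joint arm with a two-finger parallel gripper is mounted at the origin on the work surface. World frame = base frame: x ahead of the robot, y to its left, z up, the work surface at z = 0. Lengths are in mm, angles in rad, forces in N, time in s.
With the tool pointing down it reaches from about 275 to 1000 mm from the base axis. Payload 8.4 kg.
Tool frame: the origin (TCP) lies midway between the tips of the shut fingers; the grasp point (between the pads) lies r.grip_point_offset behind it (r.grip_point_offset is the distance from the TCP to the grasp point, in mm); z points along the fingers, y is the direction in which the jaws open and shut (so a half turn about z gives the same grasp; the last joint's range is limited). The gripper opens to 85 mm and grips with 20 to 120 N. Pads are 22 mm wide; open, the fingers measure 114 mm over their backs; the gripper's body (76 mm by 85 mm) begins 54 mm behind the grasp point. The pads swing forward as they close: fully open they stand 13 mm farther back than shut.
Start: joints at [-1.235, 0.353, 1.633, -0, 1.155, -0.002], TCP at [207.131, -589.682, 231.281] pointing down, gripper open.
Joint ranges: [-2.63, 2.63], [-0.92, 2.1], [0.06, 2.66], [-1.3, 4.44], [0, 2.69], [-3.02, 3.02]. Speed limits (rad/s): [2.22, 2.22, 2.79, 3.14, 3.14, 3.14].

INTERFACE

Orientations are given as [roll, pitch, yaw] about the fixed x, y, z axes, in that order (R = Rz(yaw) Ry(pitch) Rx(roll)).
In Python, from rig import r gives the robot as it stands.
- The arm moves only by the tool move_arm, never from a script. Its argument "targets" is one flat list of numbers, 5 for each row, row after row: the gripper's target within -1 to 1 (fully open at 1, half-way at 0, shut at -1), then the shift along the tool's x, y, z in cm, then the turn about the tool's z in degrees. In form: [gripper, tx, ty, tz, turn, gripper, tx, ty, tz, turn, ...]. A call has 1 to 10 rows; each row is the pose to reach, as a shift and turn from the pose commanded when the call began, along the tool's axes at that moment; what a row does not reach only later rows make up. A row lasts 1/10 s, in which the tool goes at most 50 mm and 8.59 degrees, less where a joint would pass 70% of its speed; a pose out of reach is approached as far as the arm can. A call with a gripper value outside its range is refused whole. The fingers move at their own pace and stop on an object; "squeeze" is the grip in N (left out, the last holds). Time passes only in rows, so rows that repeat a pose let the fingers close. It gives the time, the measured TCP pose, the force and the opening at its end, in the units of the state.
- r.sense(): the state, without advancing time (a new reading comes with each control period).
- r.grab_frame(name): name is "scene" or "top"; returns a dict with "img" (420x560x3 uint8, blue, green, red), "K" (3x3 intrinsics, pixels), "k1" (the pictures are not rectified: a ray, as slopes to the right and down, at radius r is drawn at 1 + k1 r^2 times it, then the intrinsics apply), "world_to_cam" (4x4, takes a point from world to camera coordinates). Camera axes: x right, y down, z forward; pixel columns grow to the right and rows downward; lengths in mm; the calibration is good to about 2 mm. A picture is of the moment at which its call begins. There is no depth.
- r.sign_off(): hands the job in, once; it reports no verdict.
Trained networks look in a picture, given as the dict that the camera call returned (one of the last four; its "shot" number tells which), for a name from the list of things; names that differ only in an ending like _2 or _b are one class to them, and where a whole thing is asked for, a point or a joint stands for the part that bears it (a point fixed in the world has none). Each returns a list of dicts, best first, with "conf" (0 to 1); they miss things now and then, are a little off and sometimes report something else, mostly with a low value. They report only what shows in the picture. A call takes as long as a camera call.
- r.outline_of(picture, thing): "region" (420x560 bool, what is visible of it).
- r.mark_of(picture, thing): "position" ([x, y, z] in mm, in world coordinates, good to about 4 mm: a listed point, or the origin of a listed thing).
The state is a dict: "clock": time; "qpos": joint angles; "qvel": joint speeds; "joint_efforts": joint torques, N m; "eef_pos": TCP position; "tcp_rot": TCP orientation; "contact_force": force on the tool from outside, world axes, zero at the start; "wrist_torque": the same for the moment, N m; "opening": opening from 0.0 (shut) to 1.0 (fully open).
Only numpy, scipy, OpenCV 4.12 (cv2) and the standard library are available. Lean on these libraries where they do the work, as an engineer would, in place of code of your own. Each camera call takes 0.05 s, during which the arm holds its last target.

## Working session

There is one attempt and no reset: what is moved stays moved. The work goes in short steps, Python scripts to look and compute and a tool call to move; the robot and the scene stay as the last step left them, time stands still between calls to the robot, and variables do not carry over. Pictures are saved under pics/ and viewed, and the job is handed in when it is done.

Besides the shell and the picture viewer there is one more tool, called after "Request:" by a JSON object that holds its "api" and its "payload". move_arm: Moves the arm, as the interface text tells. Its arguments: {"type":"object","properties":{"targets":{"type":"array","items":{"type":"number"}},"squeeze":{"type":"number"}},"required":["targets"]}

```bash
mkdir -p pics; cat > h.py <<'E'
import numpy as np, cv2
from rig import r
def proj(p,P):
    R=p["world_to_cam"];c=R[:3,:3]@np.array(P,float)+R[:3,3]
    x,y=c[0]/c[2],c[1]/c[2];f=1+p["k1"]*(x*x+y*y);K=p["K"]
    return K[0,0]*x*f+K[0,2],K[1,1]*y*f+K[1,2]
def back(p,uv,z):
    K=np.array(p["K"],float);W=np.array(p["world_to_cam"])
    d=np.array([(uv[0]-K[0,2])/K[0,0],(uv[1]-K[1,2])/K[1,1]]);s=d.copy()
    for _ in range(30): s=d/(1+p["k1"]*(s@s))
    R=W[:3,:3];o=-R.T@W[:3,3];v=R.T@np.array([s[0],s[1],1]);return o+v*(z-o[2])/v[2]
E
python3 - <<'E'
from h import *
np.set_printoptions(precision=1,suppress=True)
for n in ["top","scene"]:
    p=r.grab_frame(n);cv2.imwrite(f"pics/{n}0.png",p["img"])
    for t in ["catch_tab","vent_button_top","start_button_top","beaker_mid"]:
        for m in r.mark_of(p,t)[:3]: print(n,t,m["conf"],np.array(m["position"]))
print(r.sense(),r.grip_point_offset)
E
```

```text
top catch_tab 0.94 [ 533.  -173.9   83. ]
top start_button_top 0.64 [608.  176.2  60.8]
top beaker_mid 0.88 [ 600.7 -355.    46.9]
scene catch_tab 0.7 [ 534.4 -172.2   81.5]
scene start_button_top 0.68 [603.2 176.   61.8]
scene beaker_mid 0.88 [ 599.8 -354.7   49. ]
{'clock': 0.5, 'qpos': array([-1.2,  0.4,  1.6,  0. ,  1.2, -0. ]), 'qvel': array([ 0., -0., -0.,  0.,  0.,  0.]), 'joint_efforts': array([ -0. , -60.5, -34.2,  -0. ,   0. ,   0. ]), 'eef_pos': array([ 207.1, -589.7,  231.2]), 'tcp_rot': array([-3.1, -0. ,  0.3]), 'contact_force': array([ 0.2, -0.6, -0.1]), 'wrist_torque': array([ 0.,  0., -0.]), 'opening': 0.9968614538737993} 18.700000000000003
```

```bash
ls pics
```

```text
scene0.png
top0.png
```

View pics/top0.png

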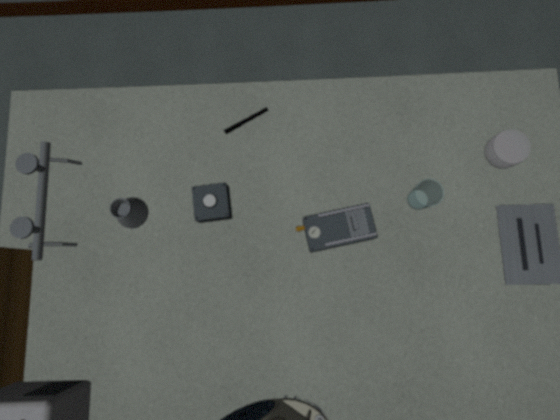

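View pics/scene0.png

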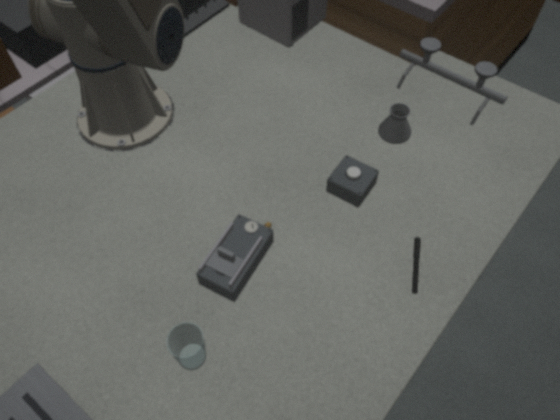

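The top view shows the vent box around (303–377, 204–251), with the gauge at its left end (314,232) and the tab near (354,222). The start box is at (210,202) and the beaker at (425,195). I'll zoom in to get the box axis.

```bash
python3 - <<'E'
from h import *
for n,(x,y,w,h) in {"top":(290,190,100,75),"scene":(185,200,100,75*4//3)}.items():
    p=r.grab_frame(n);c=p["img"][y:y+h,x:x+w]
    c=cv2.resize(c,None,fx=6,fy=6,interpolation=cv2.INTER_CUBIC);c=cv2.convertScaleAbs(c,alpha=1.8)
    cv2.imwrite(f"pics/{n}z.png",c)
    if n=="top":
        m=r.outline_of(p,"vent_button_top");print([(o["conf"],o["region"].sum(),cv2.minAreaRect(np.argwhere(o["region"])[:,::-1].astype(np.float32))) for o in m])
        m=r.outline_of(p,"catch_tab");print([(o["conf"],o["region"].sum(),cv2.minAreaRect(np.argwhere(o["region"])[:,::-1].astype(np.float32))) for o in m])
E
```

```text
[]
[(0.69, np.int64(429), ((356.4122009277344, 222.09024047851562), (25.213336944580078, 17.809972763061523), 77.90524291992188))]
```

View pics/topz.png

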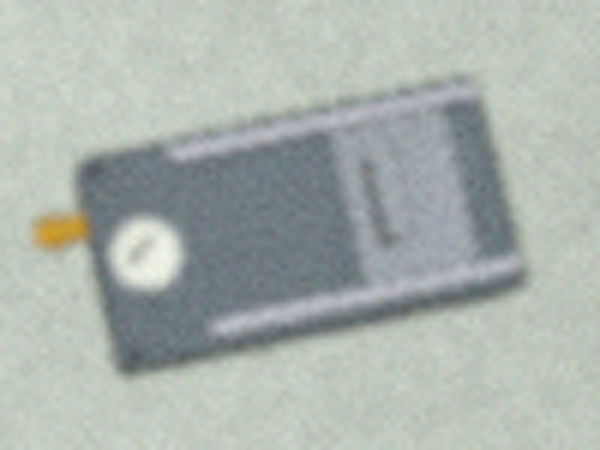

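View pics/scenez.png

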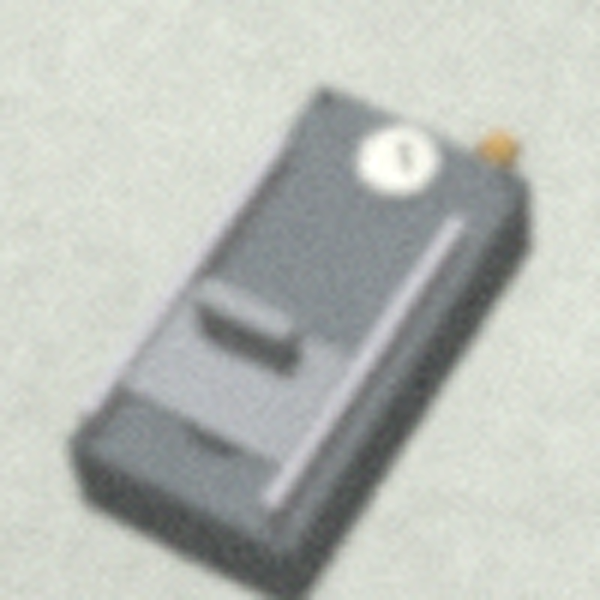

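```bash
python3 - <<'E'
from h import *
np.set_printoptions(precision=1,suppress=True)
p=r.grab_frame("top");q=r.grab_frame("scene")
f=lambda u,v,z:back(p,(290+(u+.5)/6-.5,190+(v+.5)/6-.5),z)[:2]
g=lambda u,v,z:back(q,(185+(u+.5)/6-.5,200+(v+.5)/6-.5),z)[:2]
def ang(a,b): d=a-b; return a,b,np.hypot(*d),np.degrees(np.arctan2(d[1],d[0]))
print("rails",ang(f(170,155,69),f(475,90,69)),ang(f(215,328,69),f(520,265,69)))
print("box", ang(f(85,160,50),f(125,372,50)), ang(f(85,160,50),f(478,85,50)), ang(f(125,372,50),f(525,280,50)))
print("gauge",f(146,253,50),g(398,160,50))
print("tab top",f(368,165,95),f(390,243,95),g(205,288,95),g(298,345,95))
print("scene rail",ang(g(460,222,69),g(270,500,69)))
print("scene far end edge",ang(g(325,92,50),g(525,180,50)))
print("sceneR", g(525,180,50), g(295,555,50), g(80,435,50))
s=[m["position"] for im in (p,q) for m in r.mark_of(im,"catch_tab")[:1]];print(s)
e=r.sense();print(e["eef_pos"],e["tcp_rot"])
E
```

```text
rails (array([556.7, -91. ]), array([ 579.5, -214.7]), np.float64(125.80475924479812), np.float64(100.44436424994976)) (array([ 486.3, -106.1]), array([ 508.2, -228.2]), np.float64(124.01858602601823), np.float64(100.13275275282629))
box (array([558.5, -57.1]), array([470.8, -70.4]), np.float64(88.65069140142215), np.float64(8.605422208347845)) (array([558.5, -57.1]), array([ 584.8, -219.9]), np.float64(164.824502169394), np.float64(99.20130873838697)) (array([470.8, -70.4]), array([ 503.8, -233.9]), np.float64(166.75669382269706), np.float64(101.40928029466181))
gauge [519.2 -80.8] [516.5 -80.8]
tab top [ 546.5 -166.3] [ 515.6 -173.2] [ 520.8 -179.7] [ 559.4 -176.3]
scene rail (array([559. , -95.1]), array([ 579.8, -215.6]), np.float64(122.26704306290881), np.float64(99.80302336433735))
scene far end edge (array([476.3, -75.3]), array([557.5, -58.7]), np.float64(82.86907932682732), np.float64(-168.44000082944657))
sceneR [557.5 -58.7] [ 592.1 -219.4] [ 505.4 -232.3]
[[537.3, -173.9, 84.1], [533.9, -173.5, 85.4]]
[ 207.1 -589.7  231.3] [ 3.1 -0.   0.3]
```

Both cameras and the sizes agree: the rails are about 71 mm apart centre to centre, the tab is on the centreline, and the box +y axis points about 100.2° in world. Next I'll work out the move in tool axes.

```bash
cat >> h.py <<'E'
from scipy.spatial.transform import Rotation as Ro
th=np.radians(100.2);u=np.array([np.cos(th),np.sin(th),0]);n=np.array([np.sin(th),-np.cos(th),0])
TAB=np.array([534.8,-173.5,0])
def shift(P):
    e=r.sense();R=Ro.from_euler('xyz',e["tcp_rot"])
    print("tool shift cm",np.round(R.inv().apply(np.array(P)-e["eef_pos"])/10,2),"yaw",np.round(np.degrees(e["tcp_rot"]),2))
def rep():
    e=r.sense();d=e["eef_pos"]-TAB
    print(e["clock"],"along",d@u,"across",d@n,"z",d[2],"F",e["contact_force"]@u,e["contact_force"]@n,e["contact_force"][2],"open",e["opening"])
E
python3 - <<'E'
from h import *
P=TAB-50*u;P[2]=150;shift(P);rep()
E
```

```text
tool shift cm [ 43.91 -23.47   8.13] yaw [180.    -0.    19.35]
0.9 along -351.58926018208456 across -396.1973901109749 z 231.30152947981404 F -0.18491380058089213 -0.005916106720493354 0.6194026286202746 open 0.9974214176188566
```

Request:
{"api": "move_arm", "payload": {"targets": [-1, 43.9, -23.5, 8.1, 9.1, -1, 43.9, -23.5, 8.1, 9.1, -1, 43.9, -23.5, 8.1, 9.1, -1, 43.9, -23.5, 8.1, 9.1, -1, 43.9, -23.5, 8.1, 9.1, -1, 43.9, -23.5, 8.1, 9.1, -1, 43.9, -23.5, 8.1, 9.1, -1, 43.9, -23.5, 8.1, 9.1, -1, 43.9, -23.5, 8.1, 9.1, -1, 43.9, -23.5, 8.1, 9.1], "squeeze": 40}}

```text
clock: 1.9
eef_pos: [541.4, -224.4, 151.0]
tcp_rot: [3.141, -0.0, 0.179]
contact_force: [0.8, -2.1, 0.8]
opening: 0.002
```

```bash
python3 - <<'E'
from h import *
P=TAB-50*u;P[2]=150;shift(P);rep()
E
```

```text
tool shift cm [ 0.25 -0.13  0.1 ] yaw [ 1.7998e+02 -2.0000e-02  1.0260e+01]
1.9 along -51.28869232216097 across -2.5168285455108026 z 150.98845516928958 F -2.183834616665385 0.38474910086930036 0.8233540798365964 open 0.00217255509220613
```

Request:
{"api": "move_arm", "payload": {"targets": [-1, 0, 0, 3.5, 0, -1, 0, 0, 7.4, 0, -1, 0, 0, 7.4, 0, -1, 0, 0, 7.4, 0]}}

```text
clock: 2.3
eef_pos: [539.8, -226.1, 77.2]
tcp_rot: [-3.141, 0.001, 0.179]
contact_force: [1.5, 0.3, -0.0]
opening: -0.0
```

```bash
python3 - <<'E'
from h import *
rep()
for n,(x,y,w,h) in {"top":(270,180,133,100),"scene":(165,190,133,100)}.items():
    p=r.grab_frame(n);c=p["img"][y:y+h,x:x+w]
    c=cv2.resize(c,None,fx=5,fy=5,interpolation=cv2.INTER_CUBIC);c=cv2.convertScaleAbs(c,alpha=1.8)
    cv2.imwrite(f"pics/{n}a.png",c)
rep()
E
```

```text
2.3 along -52.619045983777866 across -4.388860883827367 z 77.18890006424847 F 0.03278955416217866 1.5785168074456957 -0.027689156726929287 open -0.0001911388673551202
2.4 along -53.71083750556057 across -3.179997627583545 z 78.9669550037608 F -0.19839508844946657 0.18949770321519588 0.2684034635139109 open -0.0009610636422341625
```

View pics/scenea.png

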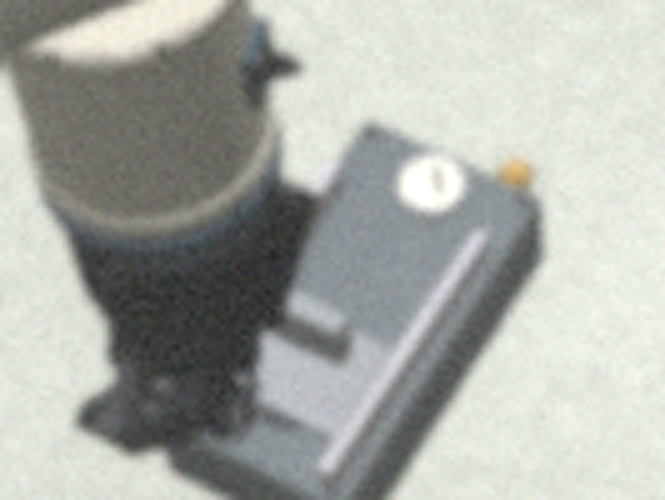

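View pics/topa.png

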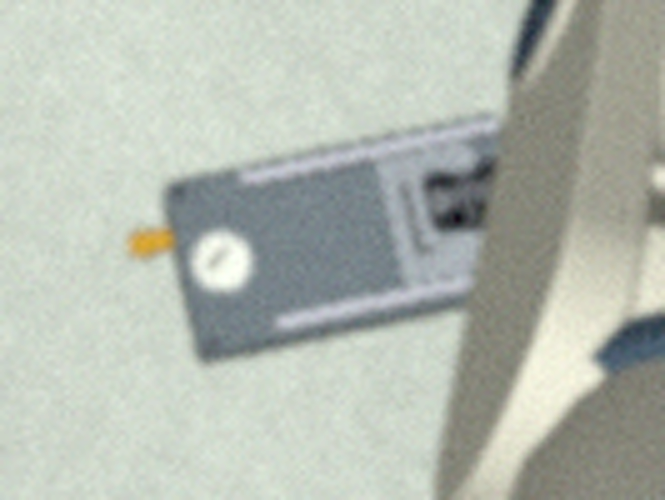

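Request:
{"api": "move_arm", "payload": {"targets": [-1, 0.3, -1.2, 0, 0, -1, 0.3, -2.4, 0, 0, -1, 0.3, -3.4, 0, 0, -1, 0.3, -4.4, 0, 0, -1, 0.3, -5.4, 0, 0, -1, 0.3, -5.4, 0, 0]}}

```text
clock: 3.0
eef_pos: [533.1, -171.0, 77.1]
tcp_rot: [-3.141, 0.0, 0.18]
contact_force: [0.4, -0.0, -0.6]
opening: 0.001
```

```bash
python3 - <<'E'
from h import *
p=r.grab_frame("scene");rep();c=p["img"][190:290,165:298]
c=cv2.resize(c,None,fx=5,fy=5,interpolation=cv2.INTER_CUBIC);c=cv2.convertScaleAbs(c,alpha=1.8)
cv2.imwrite("pics/sb.png",c)
print([(m["conf"],np.round(m["position"],1),(np.array(m["position"])-TAB)@u) for m in r.mark_of(p,"catch_tab")])
E
```

```text
3.05 along 2.220848457673605 across -1.2040288719186722 z 77.08014431930307 F -0.6684866936557404 -0.9153128573902074 -0.10631285686198341 open 7.05084461494716e-05
[(0.93, array([ 530. , -149.8,   87.8]), np.float64(24.175442662405015))]
```

View pics/sb.png

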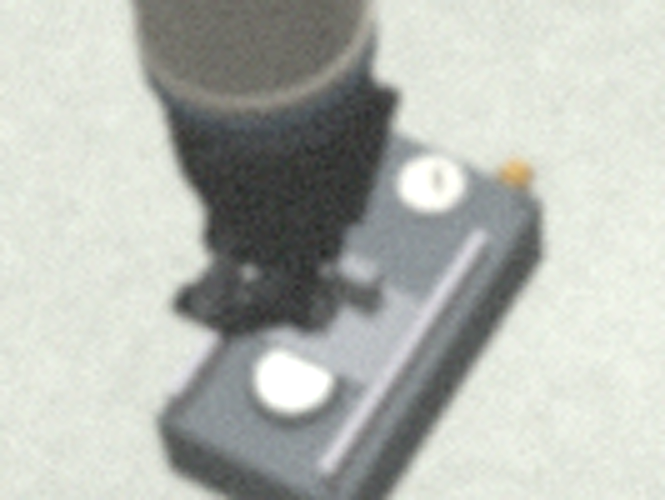

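The catch is sliding: the tab has moved about 23 mm and the button is showing at (293,382) in the crop. I'll keep pushing, slowly near the stop.

Request:
{"api": "move_arm", "payload": {"targets": [-1, 0, -1.0, 0, 0, -1, 0, -2.0, 0, 0, -1, 0, -2.7, 0, 0, -1, 0, -3.1, 0, 0, -1, 0, -3.1, 0, 0]}}

```text
clock: 3.6
eef_pos: [527.6, -141.1, 77.0]
tcp_rot: [-3.141, 0.0, 0.18]
contact_force: [0.3, 0.3, -0.1]
opening: -0.003
```

```bash
python3 - <<'E'
from h import *
rep();p=r.grab_frame("scene");rep()
print([(m["conf"],np.round(m["position"],1),(np.array(m["position"])-TAB)@u) for m in r.mark_of(p,"catch_tab")])
E
```

```text
3.6 along 33.147029752868406 across -1.328628817344616 z 76.9949306702134 F 0.24690141152116438 0.3229076233372943 -0.13053728468741346 open -0.0031899179110401483
3.65 along 32.817025426612204 across -1.3044875496111192 z 76.99831920238029 F 0.1735832997611279 -0.005705551837318085 -0.897648464250203 open 0.0007887369512069772
[(0.65, array([ 524.5, -118. ,   85.1]), np.float64(56.44682906758463))]
```

Now 1.5–2 mm steps until the stop shows as a reaction force.

Request:
{"api": "move_arm", "payload": {"targets": [-1, 0, -0.2, 0, 0, -1, 0, -0.4, 0, 0, -1, 0, -0.4, 0, 0]}}

```text
clock: 4.0
eef_pos: [527.6, -139.7, 77.1]
tcp_rot: [3.139, -0.0, 0.18]
contact_force: [0.3, -10.6, -2.5]
opening: 0.0
```

Request:
{"api": "move_arm", "payload": {"targets": [-1, 0, -0.15, 0, 0, -1, 0, -0.3, 0, 0, -1, 0, -0.3, 0, 0]}}

```text
clock: 4.3
eef_pos: [527.6, -139.1, 77.2]
tcp_rot: [3.135, -0.001, 0.181]
contact_force: [0.7, -25.4, -7.0]
opening: 0.001
```

Solid stop reached (25 N reaction). I'll back off and look.

Request:
{"api": "move_arm", "payload": {"targets": [-1, 0, 0.8, 0, 0, -1, 0, 1.5, -2.0, 0, -1, 0, 1.5, -5.0, 0, -1, 0, 1.5, -5.0, 0]}}

```text
clock: 4.7
eef_pos: [531.5, -150.6, 130.3]
tcp_rot: [3.14, -0.005, 0.178]
contact_force: [0.1, -0.1, 0.6]
opening: 0.001
```

```bash
python3 - <<'E'
from h import *
rep()
for n in ["scene","top"]:
    p=r.grab_frame(n);x,y=(165,190) if n=="scene" else (270,180)
    c=p["img"][y:y+100,x:x+133]
    c=cv2.resize(c,None,fx=5,fy=5,interpolation=cv2.INTER_CUBIC);c=cv2.convertScaleAbs(c,alpha=1.6)
    cv2.imwrite(f"pics/{n}c.png",c)
    for t in ["catch_tab","vent_button_top"]:
        for m in r.mark_of(p,t)[:2]:
            P=np.array(m["position"]);print(n,t,m["conf"],P.round(1),(P-TAB)@u,(P-TAB)@n_ if 0 else (P-TAB)@np.array([np.sin(th),-np.cos(th),0]))
rep()
E
```

```text
4.7 along 23.120895290355552 across 0.8193281925529258 z 130.27610308292344 F -0.11811167723592021 0.12073926107218012 0.5711335198024954 open 0.0012606624607202895
scene catch_tab 0.69 [ 526.8 -117.6   82.3] 56.4332124080373 2.0254721201107695
scene vent_button_top 0.56 [ 542.5 -190.9   55.2] -18.488556079125615 4.497031699802458
scene vent_button_top 0.55 [603.9 176.8  62.2] 332.5271659155423 130.04070104462465
5.0 along 24.727572160858198 across -1.7977123299476274 z 126.09743585531638 F 0.14352824715086315 -0.4414879133488674 0.24453108787024774 open 0.0004900084222790169
```

View pics/scenec.png

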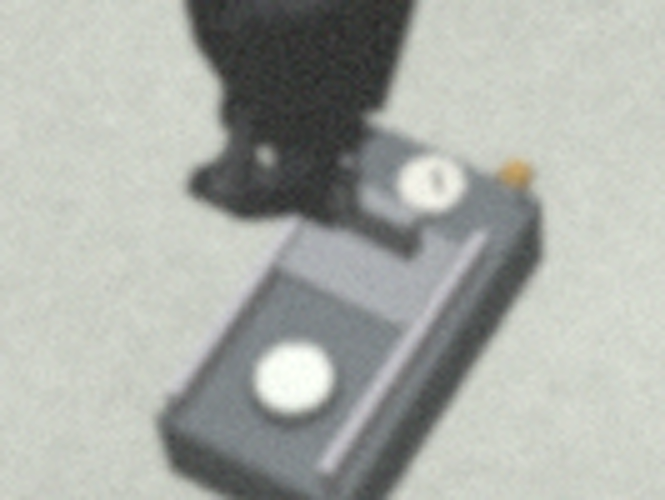

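View pics/topc.png

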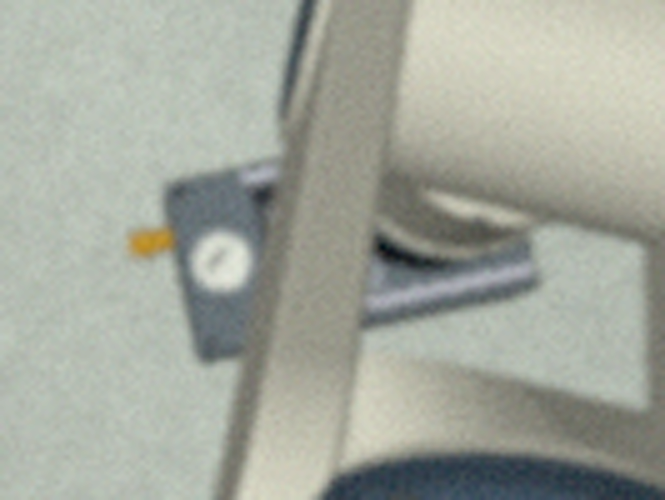

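The button is fully uncovered at (294,377) in the scene crop, and the catch is at the gauge end.

```bash
python3 - <<'E'
from h import *
p=r.grab_frame("scene")
for v in (374,378):
    P=back(p,(165+(294+.5)/5-.5,190+(v+.5)/5-.5),60);d=P-TAB;print(P,d@u,d@n)
P=TAB-14.5*u+0.5*n;P[2]=70;shift(P);rep()
E
```

```text
[ 538.19618427 -189.99559856   60.        ] -16.836308065252474 0.42139085938447723
[ 539.44913783 -191.34598556   60.        ] -18.387231972820846 1.4154093163132881
tool shift cm [0.22 3.92 5.61] yaw [-1.7996e+02  9.0000e-02  1.0260e+01]
5.05 along 24.682169034428814 across -1.708810882929342 z 126.16716120657753 F 0.3749866048444016 -0.10525006527623923 -1.493255763154286 open 0.0009335640082098805
```

Request:
{"api": "move_arm", "payload": {"targets": [-1, 0.25, 4.0, 0, 0, -1, 0.25, 4.0, 0, 0, -1, 0.25, 4.0, 2.5, 0, -1, 0.25, 4.0, 5.2, 0, -1, 0.25, 4.0, 5.2, 0, -1, 0.25, 4.0, 5.2, 0]}}

```text
clock: 5.65
eef_pos: [538.4, -188.3, 74.8]
tcp_rot: [-3.141, 0.002, 0.179]
contact_force: [-0.2, -0.1, 1.0]
opening: -0.001
```

```bash
python3 - <<'E'
from h import *
rep();p=r.grab_frame("scene");rep();c=p["img"][190:290,165:298]
c=cv2.resize(c,None,fx=5,fy=5,interpolation=cv2.INTER_CUBIC);c=cv2.convertScaleAbs(c,alpha=1.8)
cv2.imwrite("pics/sd.png",c)
E
```

```text
5.65 along -15.23250680518062 across 0.9320593560574355 z 74.76137501705932 F -0.08913845598119217 -0.26613127436456546 0.982729214694526 open -0.0007197207055572932
5.7 along -15.646185686354931 across 1.6417421076856866 z 75.58585073391309 F -0.6929647930973096 0.05205826777161702 -0.0007301986977840125 open 0.0015297872912436153
```

View pics/sd.png

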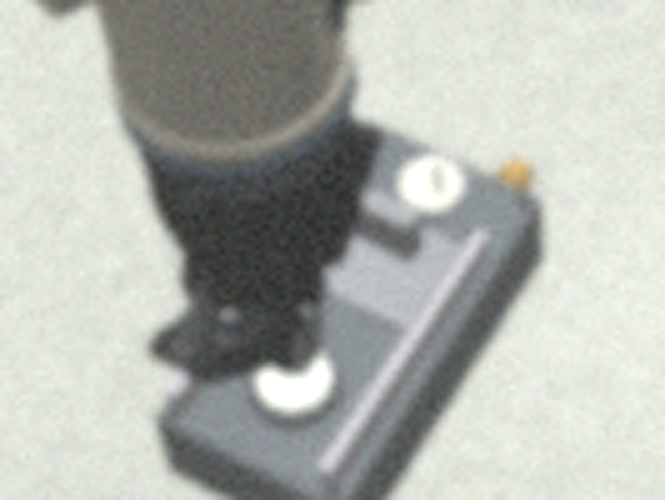

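The fingertips are directly above the button and the catch hasn't moved. Pressing now.

Request:
{"api": "move_arm", "payload": {"targets": [-1, 0, 0, 0.6, 0, -1, 0, 0, 1.2, 0, -1, 0, 0, 1.7, 0, -1, 0, 0, 2.0, 0, -1, 0, 0, 2.0, 0]}}

```text
clock: 6.2
eef_pos: [539.3, -188.8, 55.1]
tcp_rot: [3.141, -0.0, 0.179]
contact_force: [0.6, 0.1, 4.0]
opening: -0.0
```

Request:
{"api": "move_arm", "payload": {"targets": [-1, 0, 0, 0.2, 0, -1, 0, 0, 0.3, 0, -1, 0, 0, 0.3, 0]}}

```text
clock: 6.5
eef_pos: [539.4, -188.8, 53.8]
tcp_rot: [3.141, -0.001, 0.179]
contact_force: [-4.7, 2.3, 19.7]
opening: 0.002
```

Bottomed out: 19.7 N at z = 53.8, against the 5 N spring. Now I'll release straight up and retreat clear.

Request:
{"api": "move_arm", "payload": {"targets": [-1, 0, 0, -0.5, 0, -1, 0, 0, -2.0, 0, -1, 0, 0, -6.0, 0, -1, 0, 0, -11.0, 0, -1, 0, 0, -15.0, 0, -1, -4, 0, -15.0, 0, -1, -9, 0, -15, 0, -1, -14, 0, -15, 0, -1, -14, 0, -15, 0]}}

```text
clock: 7.4
eef_pos: [395.1, -213.0, 201.9]
tcp_rot: [-3.14, 0.004, 0.177]
contact_force: [-0.1, 0.9, -0.7]
opening: -0.003
```

```bash
python3 - <<'E'
from h import *
rep()
for nn in ["scene","top"]:
    p=r.grab_frame(nn);x,y=(165,190) if nn=="scene" else (270,180)
    cv2.imwrite(f"pics/{nn}full.png",p["img"])
    c=p["img"][y:y+100,x:x+133]
    c=cv2.resize(c,None,fx=5,fy=5,interpolation=cv2.INTER_CUBIC);cv2.imwrite(f"pics/{nn}e.png",cv2.convertScaleAbs(c,alpha=1.6))
    for t in ["catch_tab","vent_button_top","beaker_mid"]:
        for m in r.mark_of(p,t)[:2]:
            P=np.array(m["position"]);print(nn,t,m["conf"],P.round(1),(P-TAB)@u,(P-TAB)@n)
rep()
E
```

```text
7.4 along -14.11164174326631 across -144.44036569047043 z 201.87583002814225 F 0.8601069651099716 0.01982725117115934 -0.6692855982913601 open -0.0033608019476978044
scene catch_tab 0.93 [ 524.2 -119.9   82.8] 54.62998283453893 -0.9407313633442141
scene vent_button_top 0.51 [ 539.4 -195.3   56.6] -22.270054059199573 0.6668524576916185
scene beaker_mid 0.61 [ 600.7 -356.3   49.8] -191.580841523838 32.48740003475332
scene beaker_mid 0.61 [604.4 176.5  62.3] 332.1433648629917 130.47967342651341
top catch_tab 0.78 [ 526.3 -121.8   80.5] 52.388133224726275 0.789618406783899
top vent_button_top 0.65 [ 542.5 -190.8   56. ] -18.390136518328696 4.514740173834416
top beaker_mid 0.98 [ 600.9 -354.4   46.6] -189.74628681676032 33.02070016295431
7.8 along -15.864803649883662 across -137.80165057333625 z 202.00900804239362 F -0.6376116626554533 0.8066472296326906 0.3354467283087827 open -0.0018682733164129051
```

View pics/scenee.png

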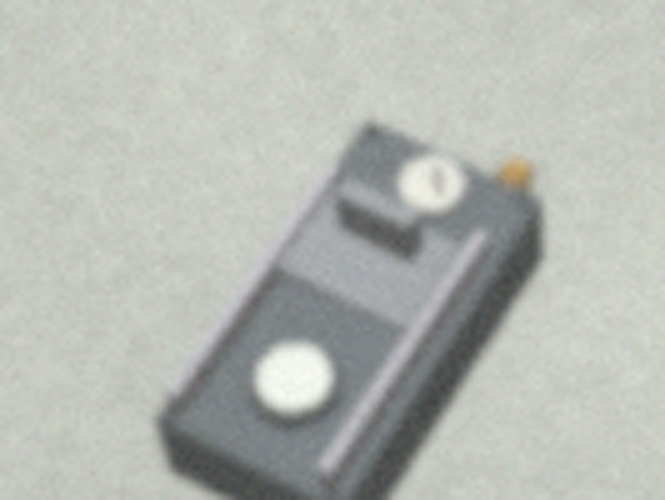

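View pics/tope.png

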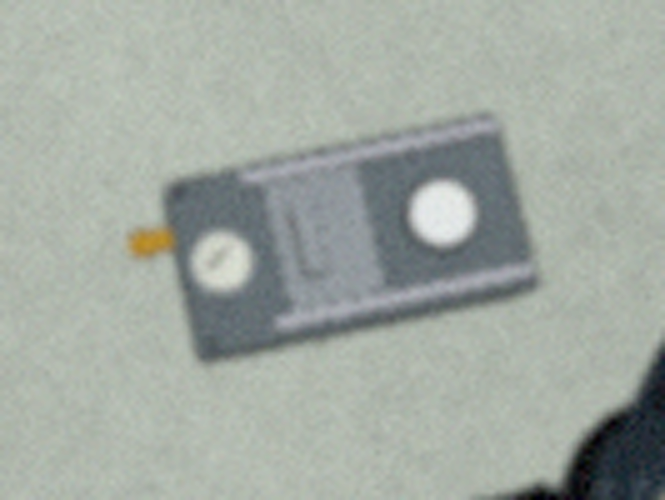

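The tab-to-button distance is 71 mm in the top view (70 expected), so the catch is fully open. The button is up and bare, and the beaker hasn't moved. Handing in.

```bash
python3 -c "
from rig import r
print(r.sign_off())"
```

```text
the job is handed in; nothing more can be done
None
```

The vacuum line is vented, and the job was handed in at about 7.8 s of the 40 s allowed.

- **Catch:** I pushed the tab with shut fingers until it met its stop, with a reaction of about 25 N, then backed off. I last looked after the press. The tab was 71 mm from the button in the top view (70 mm expected). The scene camera's network put it at 77 mm, but its button mark is the noisier one, and in the scene pictures the tab was in the same place before and after the press.
- **Release button:** I pressed it to z = 53.8 mm, where the force rose to 19.7 N. That is past the 5 N spring, so it bottomed out. I then lifted straight up. The pictures show the button white, fully uncovered and untouched. They do not give its height precisely: the networks read 56 mm, but one also read 55 mm before the press, against a nominal 60 mm.
- **Left alone:** The beaker stayed where it was, within 2 mm in both cameras. The arm never went near the pump-start box. It ended clear of everything, with contact force near zero.

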